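# Hang a sample-bottle carrier on the conveyor rail

## Task

Pick up the hooked steel bottle carrier by its grip and hang it on the conveyor rail: lift its hook tongue over the rail's lip from the robot's side, feel along the chain for the gap that takes the tongue, and lower it gently, keeping hold, until the hook is fully home on the lip. Then let go and leave it hanging; do not bang or force it on the rail, and leave the other things on the bench where they are.

Things in the scene. Friction and masses are not known exactly. Their poses are not given: they have to be found in the camera images.
- carrier: Loose bent-steel carrier with two white bottles, 0.36-0.56 kg, upright on the bench. Origin: underside, below its back plate; z up, +x hook side, -x bottle side. Base 96 (y) x 64 mm (x -60 to 4). Back plate 90 wide, x -2 to 2, z up to 126. Bridge on top, 30 wide, z 121-127, x -30 to 22. Centre of mass near x -20, z 50
- carrier_handle (a point): Grip point of the carrier, 152 mm above its underside, x -16: an upright grey tab 12 mm thick (carrier x), 40 mm wide (carrier y), its top at z 172 and its foot on the bridge at z 127; pinch it from above across its thickness
- carrier_tip (a point): Centre of the foot of the carrier's tongue, at x 19, y 0, z 97 in the carrier. The tongue hangs 24 mm below the bridge at its +x end: 30 mm wide (y), 6 mm thick (x 16 to 22), 14 mm clear of the back plate
- rail: Fixed steel conveyor rail. Origin on the bench under the channel's middle; y along the rail, -x front (to the robot), z up. Channel x -8 to 8, between front lip (x -14 to -8, top z 165, face down to z 65) and back wall (x 8 to 14, top z 159). End blocks (|y| 130 to 180, top z 185) close both ends. Never over 40 N on it from the carrier: set down under 10 mm/s, slide with 2 to 8 N
- rail_lip (a point): Middle of the top of the rail's front lip, at x -11, y 0, z 165 in the rail. Hung fully home, the bridge rests on the lip, carrier x and y along rail x and y, the tongue's foot at z 141; let go, the carrier leans up to 0.1 rad against the rail's face
- rail_chain (a point): Middle of the channel at rail x 0, y 0, z 158, level with the flat top of the grey chain that fills it, 7 mm below the lip's top. The chain has one gap 35 mm long (y) for the 30 mm tongue, floor at z 137; the gap's middle stands anywhere from y -20 to +20 mm (rail frame), not measured. The chain does not give; on it outside the gap the tongue's foot is at z 158
- rack: Loose plain low steel rack with two bottles like the carrier's, without hook or grip tab, 62 x 96 mm, 81 mm high; leave it. Origin: centre of its underside
- jerrycan: White jerrycan with handle, 85 x 130 mm, 173 mm high; leave it. Origin: centre of its underside
- white_bottle: White bottle, 64 mm diameter, 170 mm high, behind the rail; leave it. Origin: centre of its underside
- brown_bottle: Brown bottle, 60 mm diameter, 140 mm high; leave it. Origin: centre of its underside
- jar: White jar with a lid, 76 mm diameter, 85 mm high; leave it. Origin: centre of its underside
- dish: Shallow white dish, 76 mm diameter, 22 mm high; leave it. Origin: centre of its underside
- cap: Screw cap, 46 mm diameter, 18 mm high; leave it. Origin: centre of its underside
- tablet: Flat tablet, 170 x 245 x 9 mm; leave it. Origin: centre of its underside
There are look-alikes about, which are no part of the job. What is shaped like the carrier but pink is not meant.

How it is judged (in metres and radians):
On the way, in this order (a step that is already met when the one before it is completed fails the run):
1. the held carrier's tongue is behind the lip, over or on the chain, its foot lower than 12 mm above the lip's top and not yet down in the gap (x of carrier_tip in the frame of rail between -0.009 and 0.009 m and z of carrier_tip in the frame of rail between 0.15 and 0.177 m and contact force between the fingers and carrier above 1 N), for 0.1 s.
2. the carrier is fully home in the gap while still held (z of carrier_tip in the frame of rail below 0.146 m and x of carrier_tip in the frame of rail between -0.009 and 0.009 m and contact force between the fingers and carrier above 1 N), for 0.2 s.
At the end, for the whole second after the job is handed in: The carrier hangs at rest, let go: tongue in the gap behind the lip, its foot 135 to 145 mm above the bench, within 10 mm of the middle of the channel and 30 mm of the middle of the rail along it, tilted under 0.2 rad and turned under 0.15 rad from the rail (z of carrier_tip in the frame of rail between 0.135 and 0.145 m and x of carrier_tip in the frame of rail between -0.01 and 0.01 m and y of carrier_tip in the frame of rail between -0.03 and 0.03 m and angle between carrier's own z axis and vertical below 0.2 rad and angle between the y axis of carrier and the y axis of rail, either way round below 0.15 rad and linear speed of carrier below 0.02 m/s and angular speed of carrier below 0.2 rad/s); the robot touches nothing.
It fails at once if the carrier presses or knocks on the rail with more than 40 N (contact force between carrier and rail above 40 N).
It fails at once if the gripper pushes on the rail with more than 15 N (contact force between the arm and rail above 15 N).
It fails at once if the carrier is tipped by more than 0.6 rad (angle between carrier's own z axis and vertical above 0.6 rad).
It fails at once if another thing on the bench is moved by more than 30 mm (distance of any of rack, jerrycan, white_bottle, brown_bottle, jar, dish, cap, tablet from where it was at the start of the episode above 0.03 m).
It also fails if it takes over 66 s, if anything falls off the work surface, if the arm or the gripper's body presses on something with over 40 N, if the wrist force passes 120 N, or if a joint passes its speed limit or range.

## Robot

A 6-joint arm with a two-finger parallel gripper is mounted at the origin on the work surface. World frame = base frame: x ahead of the robot, y to its left, z up, the work surface at z = 0. Lengths are in mm, angles in rad, forces in N, time in s.
With the tool pointing down it reaches from about 275 to 750 mm from the base axis. Payload 10.2 kg.
Tool frame: the origin (TCP) lies between the finger pads; the fingertips stand 11 mm ahead of it and the grasp point (between the pads) lies 8 mm behind it; z points along the fingers, y is the line along which they close (so a half turn about z gives the same grasp; the last joint's range is limited). The gripper opens to 85 mm and grips with 20 to 120 N. Pads are 22 mm wide; open, the fingers measure 114 mm over their backs; the gripper's body (76 mm by 85 mm) begins 54 mm behind the grasp point. The pads swing forward as they close: fully open they stand 13 mm farther back than shut.
Start: joints at [0.939, 0.313, 1.498, -0, 1.331, -0.223], TCP at [208.705, 481.74, 242.294] pointing down, gripper open.
Joint ranges: [-2.94, 2.94], [-0.97, 2.17], [0.19, 2.56], [-1.23, 4.37], [0.02, 3.11], [-2.88, 2.88]. Speed limits (rad/s): [2.39, 2.39, 3.01, 3.14, 3.14, 3.14].

## Interface

Orientations are given as a unit quaternion [w, x, y, z].
In Python, from rig import sense, eyes, finish_job gives the robot as it stands.
- The arm moves only by the shell command python3 -m jog 'ROWS' [FORCE]. ROWS is JSON, a list of rows, each a list of 7 numbers: the shift along the tool's x, y, z in m, then the turn, a rotation vector about the tool's x, y, z in rad, then the finger opening in m, from 0 to 0.0854. In form: [[dx, dy, dz, rx, ry, rz, gripper], ...]. A call has 1 to 5 rows; each row shifts and turns the commanded pose from where the row before left it, along the tool's axes as they then stand; what a row does not reach is not made up. A row lasts 1/10 s, in which the tool goes at most 50 mm and 8.59 degrees, less where a joint would pass 70% of its speed; a pose out of reach is approached as far as the arm can. A call is refused whole if a number of a shift passes 0.05 or a number of a turn 0.15, either way. A call with a gripper value outside its range is refused whole. The fingers move at their own pace and stop on an object; FORCE is the grip in N (left out, the last holds). Time passes only in rows, so rows that do not move let the fingers close. It gives the time, the measured TCP pose, the force, the opening and the grip force at its end, in the units of the state.
- sense(): the state, without advancing time (a new reading comes with each control period).
- eyes.capture(name): name is "side" or "top"; returns the picture (480x640x3 uint8, red, green, blue); there is no depth.
- eyes.calibration(name): a dict with "fx", "fy", "cx", "cy" (pixels), "dist" ([k1, k2, p1, p2, k3] as OpenCV has them; the pictures are not rectified), "cam_to_world" (4x4, takes a point from camera to world coordinates). Camera axes: x right, y down, z forward; pixel columns grow to the right and rows downward; lengths in mm; the calibration is good to about 2 mm. A picture is of the moment at which its call begins. calibration takes no time and is no camera call.
- finish_job(): hands the job in; it is judged then, once.
The state is a dict: "time_s": time; "joints": joint angles; "dq": joint speeds; "tau": joint torques, N m; "eef_pos": TCP position; "ee_rot": TCP orientation; "force": force on the tool from outside, world axes, zero at the start; "wrist_torque": the same for the moment, N m; "grip_width": opening from 0.0 (shut) to 1.0 (fully open); "grip_force": force on a finger pad.
Only numpy, scipy, OpenCV 4.12 (cv2) and the standard library are available. Lean on these libraries where they do the work, as an engineer would, in place of code of your own. Each camera call takes 0.05 s, during which the arm holds its last target. There are 200 camera calls.

## Working session

There is one attempt and no reset: what is moved stays moved. The work goes in short steps, Python scripts to look and compute and a shell command to move; the robot and the scene stay as the last step left them, time stands still between calls to the robot, and variables do not carry over. Pictures are saved under pics/ and viewed, at most 10 in all, crops included, and the job is handed in when it is done.

```bash
mkdir -p pics; cat > h.py <<'E'
import numpy as np, cv2
from rig import sense, eyes, finish_job
def snap(n,f):
    im=eyes.capture(n); cv2.imwrite(f'pics/{f}.png',cv2.cvtColor(np.asarray(im),cv2.COLOR_RGB2BGR)); return im
def ray(n,u,v):
    c=eyes.calibration(n);K=np.array([[c['fx'],0,c['cx']],[0,c['fy'],c['cy']],[0,0,1.]])
    p=cv2.undistortPoints(np.array([[[u,v]]],float),K,np.array(c['dist'],float))[0,0]
    T=np.array(c['cam_to_world']);d=T[:3,:3]@[p[0],p[1],1];return T[:3,3],d
def onz(n,u,v,z):
    o,d=ray(n,u,v);return o+d*(z-o[2])/d[2]
def proj(n,P):
    c=eyes.calibration(n);K=np.array([[c['fx'],0,c['cx']],[0,c['fy'],c['cy']],[0,0,1.]])
    T=np.linalg.inv(np.array(c['cam_to_world']))
    return cv2.projectPoints(np.atleast_2d(np.array(P,float)),cv2.Rodrigues(T[:3,:3])[0],T[:3,3],K,np.array(c['dist'],float))[0][:,0]
E
python3 - <<'E'
from h import *
snap('top','t0');snap('side','s0')
for n in('top','side'):print(n,np.round(eyes.calibration(n)['cam_to_world'],3).tolist(),eyes.calibration(n)['fx'])
print(sense())
E
```

```text
top [[0.008, -0.996, 0.086, 443.152], [-1.0, -0.01, -0.019, 14.821], [0.019, -0.086, -0.996, 1414.401], [0.0, 0.0, 0.0, 1.0]] 585.2723868370775
side [[0.921, -0.291, 0.26, 179.164], [-0.39, -0.691, 0.608, -918.653], [0.003, -0.662, -0.75, 1220.294], [0.0, 0.0, 0.0, 1.0]] 502.97828899669014
{'time_s': 0.1, 'joints': array([ 9.38618690e-01,  3.13420311e-01,  1.49833711e+00, -3.64251226e-06,
        1.33101163e+00, -2.23382052e-01]), 'dq': array([-1.43185042e-03, -1.49068030e-03, -1.56317534e-03, -2.98853566e-04,
        9.54353565e-05, -1.14883042e-03]), 'tau': array([ 2.46513409e-03, -4.12892175e+01, -2.60143930e+01, -2.57050051e-04,
        2.94801772e-03, -7.44061026e-06]), 'eef_pos': array([208.56563076, 481.56457061, 241.78789471]), 'ee_rot': array([-2.42405975e-04,  2.02977065e-01,  9.79183315e-01, -5.35929860e-04]), 'force': array([-0.48554401,  0.39862938,  0.04524873]), 'wrist_torque': array([-0.04395486,  0.05934631, -0.01462389]), 'grip_force': 0.0, 'grip_width': 0.9977984026575131}
```

View pics/t0.png

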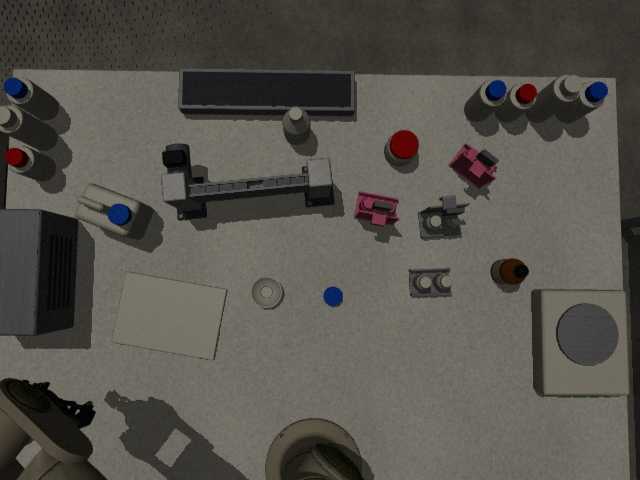

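View pics/s0.png

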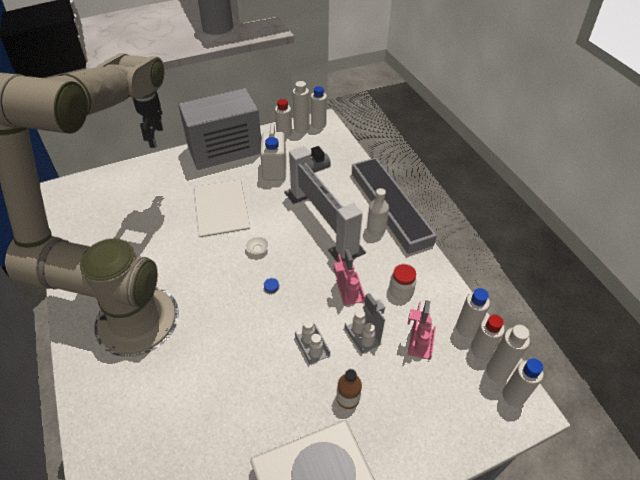

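The top view shows the grey carrier at about (440,217), with a pink look-alike at (377,208) and another at (474,165). The rail runs from (175,187) to (320,172), and there's a dark mark near (257,184) that may be the gap. I'll enlarge both areas.

```bash
python3 - <<'E'
import cv2,numpy as np
t=cv2.imread('pics/t0.png');s=cv2.imread('pics/s0.png')
def c(i,x,y,w,h,k):return cv2.resize(i[y:y+h,x:x+w],None,fx=k,fy=k,interpolation=cv2.INTER_CUBIC)
a=c(t,160,140,180,80,4.44)[:355,:799]
b=c(t,410,185,70,60,4);d=c(s,335,285,65,75,3.7)
o=np.zeros((600,800,3),np.uint8);o[:a.shape[0],:a.shape[1]]=a
o[358:358+240,:280]=b;o[322:322+d.shape[0],300:300+d.shape[1]]=d
e=c(s,280,140,100,120,2.3);o[322:322+e.shape[0],560:560+e.shape[1]]=e[:, :240]
cv2.imwrite('pics/c0.png',np.clip(o*1.5,0,255).astype(np.uint8))
E
```

```text
(no output)
```

View pics/c0.png

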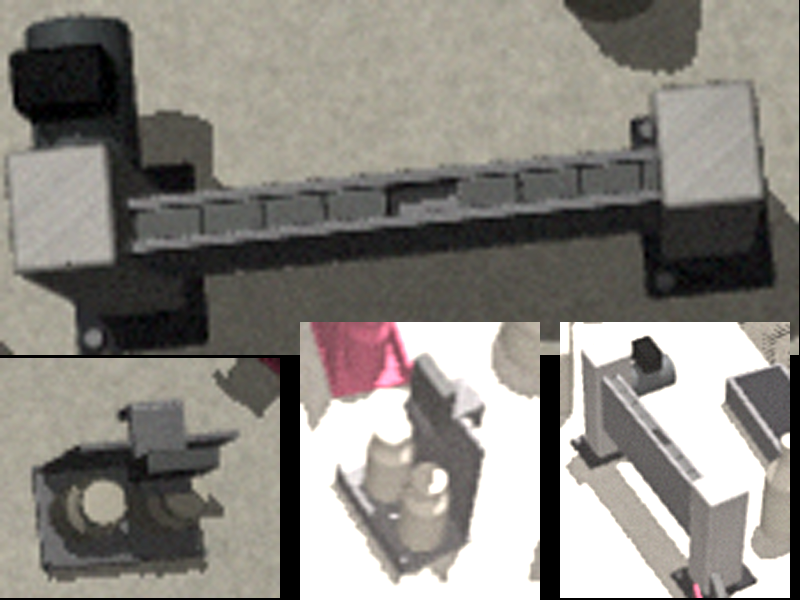

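The gap shows in the chain at about px (255.5,184). The carrier's tab top is at about px (455.8,210.8), with the bridge and hook pointing up in the picture (+x). Next I'll turn these into positions.

```bash
python3 - <<'E'
from h import *
def T(cx,cy,z):return onz('top',160+cx/4.44,140+cy/4.44,z)
L=[T(*p,185) for p in((8,152),(108,148),(115,265),(15,270))];R=[T(*p,185) for p in((655,87),(752,82),(762,198),(662,203))]
L,R=np.mean(L,0),np.mean(R,0);m=(L+R)/2;d=L-R;yaw=np.arctan2(-d[0],d[1]);print('rail',m,np.linalg.norm(d),'yaw',yaw)
ey=d/np.linalg.norm(d)
for p in((388,205),(460,195),(388,192),(460,182)):print('gap y',(T(*p,158)-m)@ey)
def C(cx,cy,z):return onz('top',410+cx/4,185+(cy-358)/4,z)
h=C(183,461,172);print('tab',h)
a,b=C(148,461,172),C(220,460,172);print('tab w',np.linalg.norm(a-b))
a,b=C(45,575,0),C(205,568,0);print('base edge',a,b,np.linalg.norm(a-b),np.arctan2(-(a-b)[0],(a-b)[1]))
a,b=C(130,403,127),C(184,401,127);print('bridge end',a,b,np.linalg.norm(a-b),np.arctan2(-(a-b)[0],(a-b)[1]))
print('side proj of tab',proj('side',h), 'rail lip', proj('side',m*[1,1,165/185]))
print('other',onz('top',377,205,172))
from scipy.spatial.transform import Rotation as Ro
q=sense()['ee_rot'];print(Ro.from_quat(q[[1,2,3,0]]).as_matrix())
# side crop check: tab top pixel candidates
o,dd=ray('side',335+(428-300)/3.7,285+(362-322)/3.7);print('side ray@172',o+dd*(172-o[2])/dd[2])
E
```

```text
rail [649.81627001 146.40442303 185.        ] 309.1057946412736 yaw 0.11500782164876547
gap y 2.676788591265481
gap y -32.63823021714169
gap y 2.0617928658429228
gap y -33.26911742845321
tab [ 589.3453016  -300.68860299  172.        ]
tab w 38.83147961620277
base edge [ 539.01013892 -259.29928195    0.        ] [ 544.20105534 -357.03292267    0.        ] 97.8713959348159 0.053063034095422866
bridge end [ 626.83859429 -282.85058809  127.        ] [ 628.29153086 -313.07965607  127.        ] 30.263964973107424 0.048027258927837435
side proj of tab [[371.98111798 299.04374068]] rail lip [[323.90297039 184.63908554]]
other [ 599.97924941 -131.33868248  172.        ]
[[-9.17600505e-01  3.97503251e-01 -6.92282713e-04]
 [ 3.97503771e-01  9.17600048e-01 -9.51141448e-04]
 [ 2.57156832e-04 -1.14795286e-03 -9.99999308e-01]]
side ray@172 [ 588.26122353 -289.3919996   172.        ]
```

```bash
R='' 
python3 -m jog '[[0,0,0,0,0,0.139,0.06],[0,0,0,0,0,0.139,0.06],[0,0,0,0,0,0.139,0.06],[0,0,0,0,0,0.139,0.06]]' && python3 -m jog '[[0,0,0,0,0,0.139,0.06],[0,0,0,0,0,0.139,0.06],[0,0,0,0,0,0.139,0.06],[0,0,0,0,0,0.139,0.06]]'
python3 -m jog '[[-0.04,0.017,0,0,0,0,0.06],[-0.04,0.017,0,0,0,0,0.06],[-0.04,0.017,0,0,0,0,0.06],[-0.04,0.017,0,0,0,0,0.06],[-0.04,0.017,0,0,0,0,0.06]]'
python3 -m jog '[[-0.04,0.017,0,0,0,0,0.06],[-0.04,0.017,0,0,0,0,0.06],[-0.04,0.017,0,0,0,0,0.06],[-0.04,0.017,0,0,0,0,0.06],[-0.04,0.017,0,0,0,0,0.06]]'
python3 -m jog '[[-0.04,0.017,0,0,0,0,0.06],[-0.04,0.017,0,0,0,0,0.06],[-0.04,0.017,0,0,0,0,0.06],[-0.04,0.017,0,0,0,0,0.06],[-0.04,0.017,0,0,0,0,0.06]]'
python3 -m jog '[[-0.03,0.017,0,0,0,0,0.06],[-0.03,0.017,0,0,0,0,0.06],[-0.02,0.017,0,0,0,0,0.06],[0,0,0,0,0,0,0.06]]'
```

```text
time_s: 0.5
eef_pos: [208.6, 481.6, 241.9]
ee_rot: [-0.0, 0.466, 0.885, -0.0]
force: [1.3, 1.0, 0.1]
grip_width: 0.702
grip_force: 0.0
time_s: 0.9
eef_pos: [208.6, 481.6, 241.9]
ee_rot: [0.0, 0.691, 0.723, -0.0]
force: [-0.9, 0.1, -0.7]
grip_width: 0.704
grip_force: 0.0
time_s: 1.4
eef_pos: [303.8, 284.6, 242.1]
ee_rot: [-0.0, 0.689, 0.725, -0.0]
force: [0.6, 0.0, 0.7]
grip_width: 0.7
grip_force: 0.0
time_s: 1.9
eef_pos: [398.8, 89.0, 242.2]
ee_rot: [-0.0, 0.689, 0.725, -0.0]
force: [1.1, -0.2, 0.2]
grip_width: 0.705
grip_force: 0.0
time_s: 2.4
eef_pos: [493.7, -106.6, 242.0]
ee_rot: [-0.0, 0.689, 0.724, -0.0]
force: [0.3, 0.3, 0.3]
grip_width: 0.702
grip_force: 0.0
time_s: 2.8
eef_pos: [549.1, -184.2, 241.0]
ee_rot: [-0.001, 0.69, 0.724, -0.0]
force: [-1.0, 0.1, 0.6]
grip_width: 0.704
grip_force: 0.0
```

```bash

python3 -m jog '[[-0.04,0.012,0,0,0,0,0.06],[-0.04,0.012,0,0,0,0,0.06],[-0.038,0.010,0,0,0,0,0.06],[0,0,0,0,0,0,0.06],[0,0,0,0,0,0,0.06]]'
python3 - <<'E'
from h import *
print(sense()['eef_pos'])
im=snap('side','s1')[250:400,310:430];cv2.imwrite('pics/s1c.png',np.clip(1.5*cv2.cvtColor(cv2.resize(im,None,fx=4,fy=4,interpolation=2),4).astype(float),0,255))
E
```

```text
time_s: 3.3
eef_pos: [587.9, -298.0, 241.5]
ee_rot: [-0.001, 0.689, 0.724, 0.0]
force: [-0.8, 1.0, 0.5]
grip_width: 0.702
grip_force: 0.0
[ 587.87488422 -297.98943596  241.54764479][ WARN:0@0.746] global loadsave.cpp:1063 imwrite_ Unsupported depth image for selected encoder is fallbacked to CV_8U.
```

View pics/s1c.png

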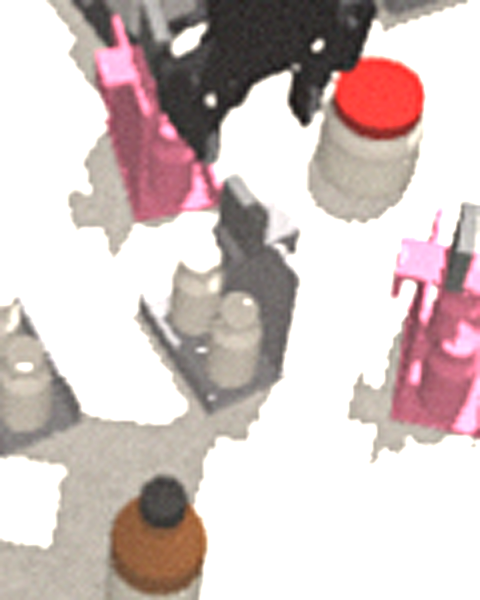

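The tab top is at side px (371.5,300), which matches the predicted (372,299). The fingers straddle it, so I'll go down and grip.

```bash

python3 -m jog '[[-0.002,0.001,0.03,0,0,0,0.06],[0,0,0.025,0,0,0,0.06],[0,0,0.02,0,0,0,0.06],[0,0,0.013,0,0,0,0.06],[0,0,0.007,0,0,0,0.06]]'
python3 -m jog '[[0,0,0,0,0,0,0.06],[0,0,0,0,0,0,0.03],[0,0,0,0,0,0,0.02],[0,0,0,0,0,0,0.015],[0,0,0,0,0,0,0.005]]' 80
python3 -m jog '[[0,0,0,0,0,0,0.0],[0,0,0,0,0,0,0.0],[0,0,0,0,0,0,0.0],[0,0,0,0,0,0,0.0]]' 80
python3 -c "
from rig import sense;print(sense())"
```

```text
time_s: 3.85
eef_pos: [589.2, -299.1, 146.8]
ee_rot: [-0.0, 0.689, 0.725, -0.0]
force: [0.2, 0.1, -0.8]
grip_width: 0.702
grip_force: 0.0
time_s: 4.35
eef_pos: [589.5, -300.5, 148.1]
ee_rot: [0.001, 0.689, 0.725, -0.0]
force: [0.5, -0.9, 2.9]
grip_width: 0.13
grip_force: 78.4
time_s: 4.75
eef_pos: [589.5, -300.5, 148.1]
ee_rot: [0.001, 0.689, 0.725, 0.0]
force: [0.7, -0.9, 5.7]
grip_width: 0.129
grip_force: 78.9
{'time_s': 4.75, 'joints': array([-6.48070235e-01,  6.91019317e-01,  1.15932041e+00, -1.74943053e-04,
        1.28965778e+00, -6.98003293e-01]), 'dq': array([ 0.00155682, -0.00039196,  0.00132035,  0.00152907,  0.00087913,
       -0.00122017]), 'tau': array([  0.57483908, -53.65639687, -23.33746612,   0.24652127,
         0.07285473,   0.0610572 ]), 'eef_pos': array([ 589.52403856, -300.54138208,  148.05223494]), 'ee_rot': array([8.01972205e-04, 6.89216488e-01, 7.24555029e-01, 5.90170626e-06]), 'force': array([ 0.72982282, -0.89353503,  5.74313811]), 'wrist_torque': array([-0.13030629,  0.10496716,  0.06374718]), 'grip_force': 78.87844920158386, 'grip_width': 0.12910464158522086}
```

```bash

python3 -m jog '[[0,0,-0.01,0,0,0,0],[0,0,-0.02,0,0,0,0],[0,0,-0.03,0,0,0,0],[0,0,-0.04,0,0,0,0],[0,0,-0.04,0,0,0,0]]'
python3 -m jog '[[0,0,-0.03,0,0,-0.033,0],[0,0,-0.03,0,0,-0.032,0],[0,0,-0.01,0,0,0,0],[0,0,0,0,0,0,0],[0,0,0,0,0,0,0]]'
python3 - <<'E'
from h import *
s=sense();print(s['eef_pos'],s['force'],s['wrist_torque'],s['grip_width'])
im=snap('top','t1').astype(np.float32).mean(2)
m=np.array([649.8,146.4]);ex=np.array([.9934,.1148]);ey=np.array([-.1148,.9934])
def prof(xs,ys,z):
    P=[np.r_[m+x*ex+y*ey,z] for x in xs for y in ys];p=proj('top',P).astype(np.float32)
    return cv2.remap(im,p[:,:1].copy(),p[:,1:].copy(),cv2.INTER_LINEAR).reshape(len(xs),len(ys))
xs=np.arange(-30,31,1.5);a=prof(xs,np.r_[-110:-40:2,20:110:2],162).mean(1)
print([(float(x),int(v)) for x,v in zip(xs,a)])
ys=np.arange(-50,51,1.5);b=prof(np.arange(-1,6,1.),ys,158).mean(0)
print([(float(x),int(v)) for x,v in zip(ys,b)])
E
```

```text
time_s: 5.25
eef_pos: [588.8, -299.7, 287.9]
ee_rot: [-0.001, 0.689, 0.725, -0.0]
force: [0.3, -0.7, -4.2]
grip_width: 0.129
grip_force: 77.9
time_s: 5.75
eef_pos: [589.1, -300.1, 355.0]
ee_rot: [-0.002, 0.666, 0.746, -0.0]
force: [-0.2, 0.1, -5.2]
grip_width: 0.127
grip_force: 78.0
[ 589.11252385 -300.07149009  355.01938345] [-0.16005375  0.08216273 -5.19867307] [ 0.02351827 -0.01694891 -0.00083924] 0.12730122150403486
[(-30.0, 22), (-28.5, 22), (-27.0, 22), (-25.5, 23), (-24.0, 23), (-22.5, 22), (-21.0, 35), (-19.5, 71), (-18.0, 90), (-16.5, 93), (-15.0, 82), (-13.5, 72), (-12.0, 69), (-10.5, 69), (-9.0, 70), (-7.5, 70), (-6.0, 69), (-4.5, 70), (-3.0, 70), (-1.5, 66), (0.0, 57), (1.5, 73), (3.0, 88), (4.5, 95), (6.0, 97), (7.5, 103), (9.0, 108), (10.5, 109), (12.0, 110), (13.5, 110), (15.0, 111), (16.5, 111), (18.0, 111), (19.5, 111), (21.0, 113), (22.5, 114), (24.0, 114), (25.5, 114), (27.0, 114), (28.5, 114), (30.0, 114)]
[(-50.0, 69), (-48.5, 69), (-47.0, 69), (-45.5, 69), (-44.0, 73), (-42.5, 76), (-41.0, 77), (-39.5, 84), (-38.0, 86), (-36.5, 83), (-35.0, 81), (-33.5, 78), (-32.0, 73), (-30.5, 63), (-29.0, 59), (-27.5, 57), (-26.0, 55), (-24.5, 55), (-23.0, 57), (-21.5, 59), (-20.0, 60), (-18.5, 61), (-17.0, 66), (-15.5, 66), (-14.0, 65), (-12.5, 64), (-11.0, 62), (-9.5, 61), (-8.0, 60), (-6.5, 60), (-5.0, 57), (-3.5, 55), (-2.0, 54), (-0.5, 56), (1.0, 58), (2.5, 59), (4.0, 67), (5.5, 73), (7.0, 79), (8.5, 80), (10.0, 78), (11.5, 74), (13.0, 73), (14.5, 72), (16.0, 70), (17.5, 68), (19.0, 70), (20.5, 72), (22.0, 73), (23.5, 76), (25.0, 82), (26.5, 88), (28.0, 83), (29.5, 80), (31.0, 78), (32.5, 74), (34.0, 69), (35.5, 67), (37.0, 72), (38.5, 69), (40.0, 67), (41.5, 69), (43.0, 70), (44.5, 73), (46.0, 78), (47.5, 82), (49.0, 83), (50.5, 81)]
```

```bash
python3 - <<'E'
from h import *
I=cv2.imread('pics/t1.png').astype(np.float32).mean(2);J=cv2.imread('pics/s0.png').astype(np.float32).mean(2)
m=np.array([643.0,145.6]);ex=np.array([.9934,.1148]);ey=np.array([-.1148,.9934])
def prof(n,im,xs,ys,z):
    P=[np.r_[m+x*ex+y*ey,z] for x in xs for y in ys];p=proj(n,P).astype(np.float32)
    return cv2.remap(im,p[:,:1].copy(),p[:,1:].copy(),cv2.INTER_LINEAR).reshape(len(xs),len(ys))
ys=np.arange(-45,20,1.5)
for n,im in(('top',I),('side',J)):
    print(n,'gap',[(float(x),int(v)) for x,v in zip(ys,prof(n,im,np.arange(-3,5,1.),ys,158).mean(0))])
xs=np.arange(-26,26,1.5)
print('side x',[(float(x),int(v)) for x,v in zip(xs,prof('side',J,xs,np.r_[-110:-60:2,30:110:2],165).mean(1))])
# yaw check: lip edge at both ends
for r in((-115,-60),(50,115)):
    a=prof('top',I,np.arange(-20,-7,1),np.arange(*r,2),165).mean(1);print(r,a.astype(int))
E
```

```text
top gap [(-45.0, 73), (-43.5, 72), (-42.0, 72), (-40.5, 72), (-39.0, 72), (-37.5, 72), (-36.0, 72), (-34.5, 73), (-33.0, 75), (-31.5, 76), (-30.0, 66), (-28.5, 65), (-27.0, 65), (-25.5, 56), (-24.0, 53), (-22.5, 53), (-21.0, 54), (-19.5, 56), (-18.0, 57), (-16.5, 57), (-15.0, 59), (-13.5, 58), (-12.0, 49), (-10.5, 48), (-9.0, 49), (-7.5, 49), (-6.0, 51), (-4.5, 51), (-3.0, 52), (-1.5, 46), (0.0, 41), (1.5, 37), (3.0, 27), (4.5, 52), (6.0, 73), (7.5, 73), (9.0, 73), (10.5, 73), (12.0, 73), (13.5, 73), (15.0, 72), (16.5, 72), (18.0, 72), (19.5, 72)]
side gap [(-45.0, 107), (-43.5, 106), (-42.0, 106), (-40.5, 106), (-39.0, 107), (-37.5, 108), (-36.0, 109), (-34.5, 107), (-33.0, 103), (-31.5, 98), (-30.0, 91), (-28.5, 82), (-27.0, 75), (-25.5, 70), (-24.0, 67), (-22.5, 66), (-21.0, 67), (-19.5, 67), (-18.0, 66), (-16.5, 66), (-15.0, 68), (-13.5, 68), (-12.0, 69), (-10.5, 70), (-9.0, 70), (-7.5, 69), (-6.0, 68), (-4.5, 68), (-3.0, 68), (-1.5, 68), (0.0, 67), (1.5, 68), (3.0, 74), (4.5, 81), (6.0, 88), (7.5, 94), (9.0, 100), (10.5, 106), (12.0, 108), (13.5, 107), (15.0, 106), (16.5, 107), (18.0, 106), (19.5, 106)]
side x [(-26.0, 65), (-24.5, 64), (-23.0, 64), (-21.5, 66), (-20.0, 74), (-18.5, 90), (-17.0, 110), (-15.5, 128), (-14.0, 136), (-12.5, 135), (-11.0, 126), (-9.5, 116), (-8.0, 109), (-6.5, 105), (-5.0, 103), (-3.5, 101), (-2.0, 100), (-0.5, 102), (1.0, 110), (2.5, 123), (4.0, 137), (5.5, 149), (7.0, 156), (8.5, 159), (10.0, 160), (11.5, 161), (13.0, 161), (14.5, 161), (16.0, 161), (17.5, 161), (19.0, 161), (20.5, 161), (22.0, 161), (23.5, 160), (25.0, 159)]
(-115, -60) [23 23 23 23 24 35 60 82 91 94 90 80 72]
(50, 115) [22 22 22 22 22 25 40 65 83 91 95 90 81]
```

```bash

python3 -m jog '[[0.01,0,0,0,0,0,0],[0.02,0,0,0,0,0,0],[0.03,0.001,0,0,0,0,0],[0.035,0.001,0,0,0,0,0],[0.035,0.001,0,0,0,0,0]]' 100
python3 -m jog '[[0.035,0.001,0,0,0,0,0],[0.035,0.001,0,0,0,0,0],[0.035,0.001,0,0,0,0,0],[0.035,0.001,0,0,0,0,0],[0.035,0.001,0,0,0,0,0]]'
python3 -m jog '[[0.035,0,0,0,0,0,0],[0.03,0,0,0,0,0,0],[0.025,0,0,0,0,0,0],[0.015,0,0,0,0,0,0],[0.008,0,0,0,0,0,0]]'
python3 -m jog '[[0.005,0,0.02,0,0,0,0],[0,0,0.03,0,0,0,0],[0,0,0.025,0,0,0,0],[0,0,0.015,0,0,0,0],[0,0,0,0,0,0,0]]'
python3 -c "
from rig import sense;s=sense();print(s['eef_pos'],s['force'],s['wrist_torque'],s['ee_rot'])"
```

```text
time_s: 6.3
eef_pos: [576.6, -168.8, 356.4]
ee_rot: [-0.001, 0.665, 0.746, -0.0]
force: [1.1, 0.3, -4.8]
grip_width: 0.125
grip_force: 98.4
time_s: 6.8
eef_pos: [561.2, 5.8, 356.6]
ee_rot: [-0.001, 0.665, 0.747, -0.0]
force: [0.0, 0.7, -4.3]
grip_width: 0.132
grip_force: 98.4
time_s: 7.3
eef_pos: [548.7, 117.2, 356.9]
ee_rot: [-0.0, 0.665, 0.747, -0.0]
force: [0.7, 0.8, -4.6]
grip_width: 0.126
grip_force: 98.3
time_s: 7.8
eef_pos: [547.9, 120.2, 265.0]
ee_rot: [-0.002, 0.666, 0.746, -0.002]
force: [-0.3, 0.3, -3.4]
grip_width: 0.126
grip_force: 98.3
[547.8736432  120.24607165 264.96319527] [-0.32512847  0.32117737 -3.44908909] [-0.05785252  0.02422687  0.01405601] [-0.00164882  0.66565909  0.74625223 -0.00169524]
```

```bash

python3 -m jog '[[0.001,0.01,0,0,0,0,0],[0,0.02,0,0,0,0,0],[0,0.02,0,0,0,0,0],[0,0.011,0,0,0,0,0],[0,0,0.01,0,0,0,0]]'
python3 -m jog '[[0,0,0.01,0,0,0,0],[0,0,0.008,0,0,0,0],[0,0,0,0,0,0,0],[0,0,0,0,0,0,0],[0,0,0,0,0,0,0]]'
python3 - <<'E'
from h import *
s=sense();print(s['eef_pos'],s['force'],s['wrist_torque'],s['ee_rot'])
def c(i,x,y,w,h,k):return cv2.resize(i[y:y+h,x:x+w],None,fx=k,fy=k,interpolation=2)
a=c(snap('top','t2'),215,150,90,60,8)[:480,:720];b=c(snap('side','s2'),285,150,90,100,4)
b=cv2.copyMakeBorder(b,0,0,0,0,0)
o=np.zeros((600,800,3),np.uint8);x=cv2.resize(a,(440,293));o[:293,:440]=x;o[:400,440:800]=b
cv2.imwrite('pics/c2.png',cv2.cvtColor(np.clip(o*1.5,0,255).astype(np.uint8),4))
E
```

```text
time_s: 8.3
eef_pos: [609.7, 128.4, 258.4]
ee_rot: [0.0, 0.666, 0.746, -0.0]
force: [-2.2, 0.3, -3.1]
grip_width: 0.124
grip_force: 98.7
time_s: 8.8
eef_pos: [609.0, 128.9, 239.7]
ee_rot: [0.0, 0.665, 0.747, 0.0]
force: [-1.8, 0.0, -5.3]
grip_width: 0.126
grip_force: 98.4
[609.02661824 128.8833331  239.69782542] [-1.80436625e+00  1.63254775e-03 -5.26585834e+00] [-0.05006422  0.37267281 -0.04036334] [8.74714730e-05 6.65316719e-01 7.46561217e-01 6.10960955e-05]
```

View pics/c2.png

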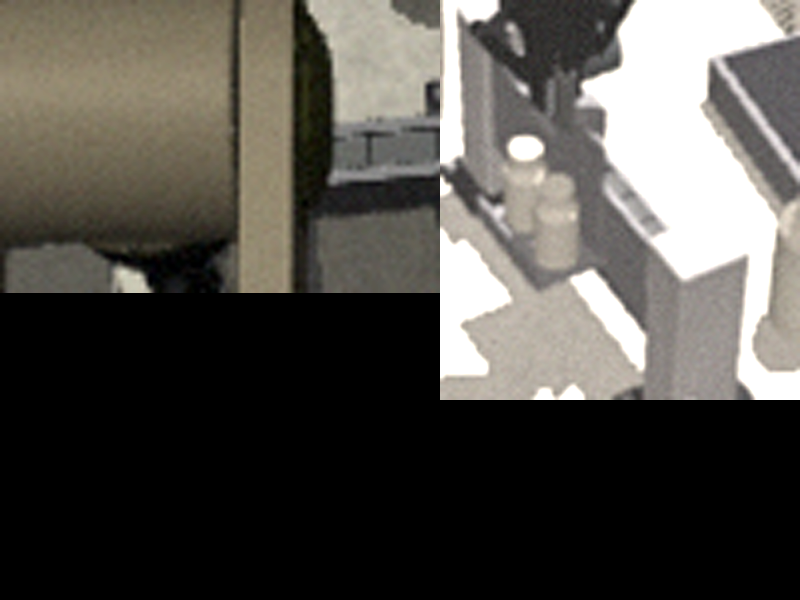

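The side view shows the plate close against the rail face, and Fx = -1.8 N says it's touching, so I'll back off 3 mm.

```bash

python3 -m jog '[[0,-0.003,0,0,0,0,0],[0,0,0,0,0,0,0],[0,0,0,0,0,0,0]]'
python3 -m jog '[[0,0,0.004,0,0,0,0],[0,0,0.003,0,0,0,0],[0,0,0.001,0,0,0,0],[0,0,0,0,0,0,0],[0,0,0,0,0,0,0]]'
python3 -c "
from rig import sense;s=sense();print(s['eef_pos'],s['force'],s['wrist_torque'],s['ee_rot'])"
```

```text
time_s: 9.2
eef_pos: [606.3, 128.5, 239.5]
ee_rot: [0.0, 0.665, 0.747, 0.0]
force: [0.3, 0.3, -4.9]
grip_width: 0.127
grip_force: 98.5
time_s: 9.7
eef_pos: [606.2, 128.6, 231.3]
ee_rot: [0.0, 0.665, 0.747, 0.0]
force: [-0.1, 1.2, -4.5]
grip_width: 0.124
grip_force: 98.4
[606.21280384 128.5737371  231.32209373] [-0.10690333  1.18298555 -4.52455884] [-0.04083265 -0.04675163  0.01800444] [2.83250350e-05 6.65294064e-01 7.46581414e-01 2.42407813e-05]
```

```bash

python3 -m jog '[[0,0,0.002,0,0,0,0],[0,0,0.002,0,0,0,0],[0,0,0.002,0,0,0,0],[0,0,0.002,0,0,0,0],[0,0,0.002,0,0,0,0]]'
python3 -m jog '[[0,0,0.0008,0,0,0,0],[0,0,0.0008,0,0,0,0],[0,0,0.0008,0,0,0,0],[0,0,0.0008,0,0,0,0],[0,0,0.0008,0,0,0,0]]'
python3 -m jog '[[0,0,0.0008,0,0,0,0],[0,0,0.0008,0,0,0,0],[0,0,0.0008,0,0,0,0],[0,0,0.0008,0,0,0,0],[0,0,0,0,0,0,0]]'
```

```text
time_s: 10.2
eef_pos: [606.2, 128.5, 221.1]
ee_rot: [-0.0, 0.665, 0.747, -0.0]
force: [0.5, 0.5, -4.8]
grip_width: 0.125
grip_force: 98.4
time_s: 10.7
eef_pos: [606.2, 128.6, 217.3]
ee_rot: [0.0, 0.665, 0.747, 0.0]
force: [0.4, 0.2, -5.7]
grip_width: 0.125
grip_force: 98.4
time_s: 11.2
eef_pos: [606.1, 128.6, 214.0]
ee_rot: [-0.0, 0.665, 0.747, -0.0]
force: [-0.8, -0.3, -4.7]
grip_width: 0.124
grip_force: 98.4
```

Foot is at about 163, already below the lip top with no contact. I'll keep going down slowly and watch Fz for the chain.

```bash

python3 -m jog '[[0,0,0.0007,0,0,0,0],[0,0,0.0007,0,0,0,0],[0,0,0.0007,0,0,0,0],[0,0,0.0007,0,0,0,0],[0,0,0.0007,0,0,0,0]]'
python3 -m jog '[[0,0,0.0005,0,0,0,0],[0,0,0.0005,0,0,0,0],[0,0,0.0005,0,0,0,0],[0,0,0,0,0,0,0]]'
python3 -m jog '[[0,0,0.0005,0,0,0,0],[0,0,0.0005,0,0,0,0],[0,0,0.0005,0,0,0,0],[0,0,0,0,0,0,0]]'
```

```text
time_s: 11.7
eef_pos: [606.2, 128.6, 210.5]
ee_rot: [-0.0, 0.665, 0.747, -0.0]
force: [-0.6, 0.2, -4.7]
grip_width: 0.126
grip_force: 98.4
time_s: 12.1
eef_pos: [606.2, 128.6, 209.0]
ee_rot: [-0.0, 0.665, 0.747, -0.0]
force: [-0.7, -0.5, -4.8]
grip_width: 0.127
grip_force: 98.4
time_s: 12.5
eef_pos: [606.1, 128.6, 207.5]
ee_rot: [-0.0, 0.665, 0.747, -0.0]
force: [1.1, -0.3, -5.2]
grip_width: 0.126
grip_force: 98.4
```

```bash

python3 -m jog '[[0,0,0.0007,0,0,0,0],[0,0,0.0007,0,0,0,0],[0,0,0.0006,0,0,0,0],[0,0,0,0,0,0,0]]'
python3 -c "
from rig import sense;s=sense();print(s['force'],s['wrist_torque'])"
```

```text
time_s: 12.9
eef_pos: [606.1, 128.5, 205.5]
ee_rot: [-0.0, 0.665, 0.747, -0.0]
force: [0.1, 0.7, -4.6]
grip_width: 0.13
grip_force: 98.4
[ 0.12759822  0.74648861 -4.56093991] [-0.00663591 -0.01651606 -0.05383231]
```

The foot is below chain level with no resistance, so the tongue is in the gap. Next I'll lower it to home.

```bash

python3 -m jog '[[0,0,0.0007,0,0,0,0],[0,0,0.0007,0,0,0,0],[0,0,0.0007,0,0,0,0],[0,0,0.0007,0,0,0,0],[0,0,0.0007,0,0,0,0]]'
python3 -m jog '[[0,0,0.0007,0,0,0,0],[0,0,0.0007,0,0,0,0],[0,0,0.0007,0,0,0,0],[0,0,0.0007,0,0,0,0],[0,0,0.0007,0,0,0,0]]'
python3 -m jog '[[0,0,0.0007,0,0,0,0],[0,0,0.0007,0,0,0,0],[0,0,0.0007,0,0,0,0],[0,0,0.0007,0,0,0,0],[0,0,0,0,0,0,0]]'
python3 -c "
from rig import sense;s=sense();print(s['force'],s['wrist_torque'])"
```

```text
time_s: 13.4
eef_pos: [606.2, 128.5, 202.0]
ee_rot: [-0.0, 0.665, 0.747, -0.0]
force: [-0.2, -0.3, -4.9]
grip_width: 0.124
grip_force: 98.4
time_s: 13.9
eef_pos: [606.2, 128.6, 198.5]
ee_rot: [0.0, 0.665, 0.747, -0.0]
force: [0.6, 0.6, -5.3]
grip_width: 0.129
grip_force: 98.4
time_s: 14.4
eef_pos: [606.1, 128.5, 195.7]
ee_rot: [-0.0, 0.665, 0.747, -0.0]
force: [0.9, -0.4, -5.0]
grip_width: 0.13
grip_force: 98.4
[ 0.91303898 -0.36563653 -5.01908221] [ 0.01023121 -0.01289688  0.00762302]
```

```bash

python3 -m jog '[[0,0,0.0006,0,0,0,0],[0,0,0.0006,0,0,0,0],[0,0,0.0006,0,0,0,0],[0,0,0.0006,0,0,0,0],[0,0,0,0,0,0,0]]'
python3 -m jog '[[0,0,0.0004,0,0,0,0],[0,0,0.0004,0,0,0,0],[0,0,0.0004,0,0,0,0],[0,0,0,0,0,0,0]]'
python3 -c "
from rig import sense;s=sense();print(s['force'],s['wrist_torque'])"
```

```text
time_s: 14.9
eef_pos: [606.1, 128.5, 193.3]
ee_rot: [-0.0, 0.665, 0.747, -0.0]
force: [-0.1, -0.5, -4.8]
grip_width: 0.125
grip_force: 98.4
time_s: 15.3
eef_pos: [606.2, 128.5, 192.1]
ee_rot: [-0.0, 0.665, 0.747, -0.0]
force: [0.1, -0.4, -4.0]
grip_width: 0.123
grip_force: 98.6
[ 0.11170939 -0.37287318 -4.02857889] [-0.03867785 -0.06331904  0.00540586]
```

```bash

python3 -m jog '[[0,0,0.0004,0,0,0,0],[0,0,0.0004,0,0,0,0],[0,0,0,0,0,0,0],[0,0,0,0,0,0,0]]'
python3 -c "
from rig import sense;s=sense();print(s['force'],s['wrist_torque'])"
```

```text
time_s: 15.7
eef_pos: [606.2, 128.6, 192.0]
ee_rot: [0.0, 0.665, 0.747, 0.0]
force: [-4.2, -0.3, 3.2]
grip_width: 0.127
grip_force: 99.8
[-4.1933705  -0.32734437  3.18195932] [-0.04225389  0.52338873  0.02255163]
```

The hook is home: Fz swung from -5 to +3 N and z stopped at 192 (foot about 141). I'll release softly, back straight up and look.

```bash

python3 -m jog '[[0,0,-0.0004,0,0,0,0],[0,0,0,0,0,0,0],[0,0,0,0,0,0,0]]' 20
python3 -m jog '[[0,0,0,0,0,0,0.014],[0,0,0,0,0,0,0.017],[0,0,0,0,0,0,0.02],[0,0,0,0,0,0,0.025],[0,0,0,0,0,0,0.035]]'
python3 -m jog '[[0,0,0,0,0,0,0.05],[0,0,0,0,0,0,0.055],[0,0,0,0,0,0,0.055],[0,0,-0.005,0,0,0,0.055],[0,0,-0.01,0,0,0,0.055]]'
python3 -m jog '[[0,0,-0.015,0,0,0,0.055],[0,0,-0.025,0,0,0,0.055],[0,0,-0.03,0,0,0,0.055],[0,0,-0.04,0,0,0,0.055],[0,0,-0.04,0,0,0,0.055]]'
python3 -m jog '[[0,-0.03,-0.02,0,0,0,0.055],[0,-0.04,0,0,0,0,0.055],[0,-0.04,0,0,0,0,0.055],[0,-0.04,0,0,0,0,0.055],[0,-0.03,0,0,0,0,0.055]]'
python3 -m jog '[[0,0,0,0,0,0,0.055],[0,0,0,0,0,0,0.055],[0,0,0,0,0,0,0.055],[0,0,0,0,0,0,0.055],[0,0,0,0,0,0,0.055]]'
python3 - <<'E'
from h import *
def c(i,x,y,w,h,k):return cv2.resize(i[y:y+h,x:x+w],None,fx=k,fy=k,interpolation=2)
a=c(snap('top','t3'),210,145,100,75,4);b=c(snap('side','s3'),280,140,100,120,4)
o=np.zeros((480,800,3),np.uint8);o[:300,:400]=a;o[:480,400:800]=b
cv2.imwrite('pics/c3.png',cv2.cvtColor(np.clip(o*1.4,0,255).astype(np.uint8),4))
E
```

```text
time_s: 16.0
eef_pos: [606.2, 128.5, 192.0]
ee_rot: [0.0, 0.665, 0.747, 0.0]
force: [-3.4, 0.7, 4.3]
grip_width: 0.128
grip_force: 99.7
time_s: 16.5
eef_pos: [606.3, 128.6, 191.8]
ee_rot: [0.0, 0.665, 0.747, 0.0]
force: [-0.1, -0.7, -0.2]
grip_width: 0.404
grip_force: 0.0
time_s: 17.0
eef_pos: [605.9, 128.5, 206.8]
ee_rot: [-0.0, 0.665, 0.747, -0.0]
force: [-0.4, -0.6, 0.7]
grip_width: 0.64
grip_force: 0.0
time_s: 17.5
eef_pos: [605.7, 128.6, 359.3]
ee_rot: [0.0, 0.665, 0.747, 0.0]
force: [0.5, 0.0, 0.0]
grip_width: 0.647
grip_force: 0.0
time_s: 18.0
eef_pos: [425.2, 107.8, 377.9]
ee_rot: [0.001, 0.665, 0.747, 0.001]
force: [0.9, -0.0, 1.3]
grip_width: 0.645
grip_force: 0.0
time_s: 18.5
eef_pos: [427.9, 107.9, 376.5]
ee_rot: [-0.0, 0.665, 0.747, -0.0]
force: [0.6, -0.2, 0.2]
grip_width: 0.645
grip_force: 0.0
```

View pics/c3.png

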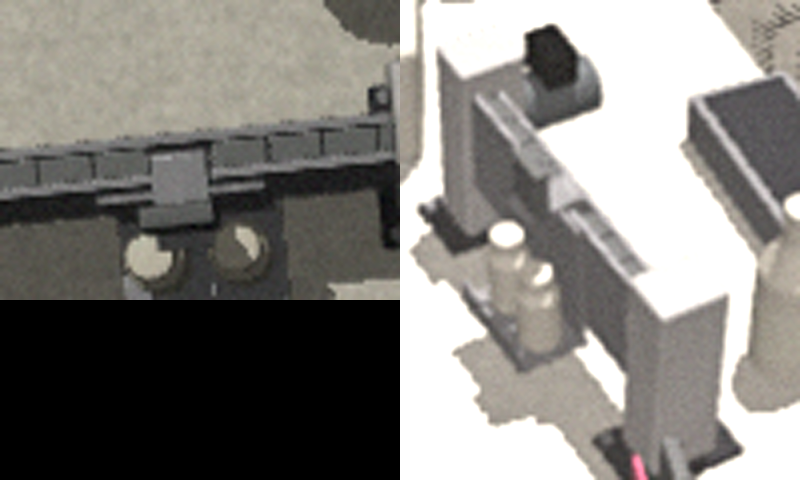

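The carrier hangs on the lip, aligned with the rail, with the bridge over the gap at crop (180,180). The bottles are in front of the rail face and the gripper is clear.

```bash
python3 -c "
from rig import finish_job;print(finish_job())"
```

```text
the job is handed in; nothing more can be done
None
```

The carrier is hanging on the rail with its tongue home in the gap (foot about 141 mm above the bench); it's released, the arm is clear, and the job was handed in at about 19 s, with no verdict returned.

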